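# Slide a strip under the hold-down bridge

## Robot

A 7-joint arm with a two-finger parallel gripper is mounted at the origin on a cart in front of the work surface, level with it; the furniture and walls round the work are solid. World frame = base frame: x ahead of the robot, y to its left, z up, the work surface at z = 0. Lengths are in m, angles in rad, forces in N, time in s.
With the tool pointing down it reaches from about 0.35 to 0.9 m from the base axis. Payload 8.1 kg.
Tool frame: the origin (TCP) lies at the very end of the fingers, on their centre line; the grasp point (between the pads) lies 19 mm behind it; z points along the fingers, x is the direction in which the jaws open and shut, and the axes are right-handed (so a half turn about z gives the same grasp; the last joint's range is limited). The gripper opens to 85 mm and grips with 20 to 120 N. Pads are 22 mm wide; open, the fingers measure 114 mm over their backs; the gripper's body (76 mm by 85 mm) begins 54 mm behind the grasp point. The pads swing forward as they close: fully open they stand 13 mm farther back than shut.
Start: joints at [1.17, 0.434, 0.025, 1.573, -0.012, 1.134, -0.075], TCP at [0.183, -0.598, 0.231] pointing down, gripper open.
Joint ranges: [-2.62, 2.62], [-0.44, 2.09], [-1.27, 1.32], [0.08, 2.57], [-1.32, 4.46], [0.12, 2], [-2.74, 2.74]. Speed limits (rad/s): [2.22, 2.22, 3.01, 3.01, 3.14, 3.14, 3.14].

## Interface

Orientations are given as a unit quaternion [w, x, y, z].
In Python, from workcell import arm, vision, finish_job gives the robot as it stands. The module is installed in compiled form; this text tells all that it offers.
- The arm moves only by the shell command python3 -m pendant 'ROWS' [FORCE]. ROWS is JSON, a list of rows, each a list of 7 numbers: the shift along the tool's x, y, z in mm, then the turn, a rotation vector about the tool's x, y, z in rad, then the finger opening in mm, from 0 to 85.4. In form: [[x, y, z, ax, ay, az, jaw], ...]. A call has 1 to 10 rows; each row is the pose to reach, as a shift and turn from the pose commanded when the call began, along the tool's axes at that moment; what a row does not reach only later rows make up. A row lasts 1/10 s, in which the tool goes at most 50 mm and 8.59 degrees, less where a joint would pass 70% of its speed; a pose out of reach is approached as far as the arm can. A call with a gripper value outside its range is refused whole. The fingers move at their own pace and stop on an object; FORCE is the grip in N (left out, the last holds). Time passes only in rows, so rows that repeat a pose let the fingers close. It gives the time, the measured TCP pose, the force and the opening at its end, in the units of the state.
- arm.observe(): the state, without advancing time (a new reading comes with each control period).
- vision.read_camera(name): name is "scene" or "side" or "wrist"; returns the picture (400x640x3 uint8, red, green, blue); there is no depth.
- vision.camera_info(name): a dict with "fx", "fy", "cx", "cy" (pixels), "R" (3x3) and "t" (3): a world point X has camera coordinates R X + t. Camera axes: x right, y down, z forward; pixel columns grow to the right and rows downward; lengths in m; the calibration is good to about 2 mm. A picture is of the moment at which its call begins: read the wrist's pose just before it. camera_info takes no time and is no camera call; for the wrist camera it gives the pose at the moment of the call.
- finish_job(): hands the job in, once; it reports no verdict.
The state is a dict: "t": time; "q": joint angles; "joint_vel": joint speeds; "joint_torque": joint torques, N m; "ee_pos": TCP position; "eef_rot": TCP orientation; "force": force on the tool from outside, world axes, zero at the start; "moment": the same for the moment, N m; "gripper_width": finger opening in m.
Only numpy, scipy, OpenCV 4.12 (cv2) and the standard library are available. Lean on these libraries where they do the work, as an engineer would, in place of code of your own. Each camera call takes 0.05 s, during which the arm holds its last target. There are 200 camera calls.

## Task

Push the long thin pine strip along the bench with the fingertips, lengthwise under the low hold-down bridge, until its leading end rests squarely against the blue end stop behind the bridge. Push gently and keep the strip flat on the bench all the way: do not pinch, lift or tip it. Leave the hardwood block, wax tin and tape measure where they are.

Things in the scene. Friction and masses are not known exactly. Their poses are not given: they have to be found in the camera images.
- bridge: Fixed hold-down bridge: an aluminium plate (112 x 60 x 12 mm) on two blue pillars, black clamping knob on top (highest point 56 mm). Origin: on the bench, centre of the tunnel. The lane runs along its y: the mouth faces -y; plate and pillars span y = -30 to +30 mm. Tunnel 24 mm high, 64 mm wide (x = -32 to +32 mm); low ties (12 mm) carry its sides on to the stop.
- stop (a point): Middle of the flat face of the blue end stop (92 mm wide, 22 mm high), at bench level, 75 mm behind the bridge's origin (bridge y = +75 mm); the face looks along the bridge's -y. With the strip against it, the strip's centre is at bridge y = -5 mm and its rear end at y = -85 mm, 55 mm outside the plate.
- strip: Loose pine strip, 50 (x) x 160 (y) x 20 (z) mm, about 80 g (this varies), lying flat on the bench in front of the mouth, roughly but not exactly in line with the lane. Origin: centre of its underside; y is its length, with the +y end the nearer to the bridge. It slides on the bench with ordinary friction and stays where it is left.
- block: Bystander: loose hardwood block 50 (x) x 120 (y) x 24 (z) mm, shorter and thicker than the strip, paler yellow. Origin: centre of its underside.
- wax: Bystander: round flat tin of paste wax, 71 mm across, 28 mm high, yellow lid. Origin: centre of its underside.
- tape: Bystander: chrome tape measure standing on edge, 36 (x) x 87 (y) x 64 (z) mm. Origin: underside, about the middle.
Things that resemble listed ones, but are neither listed nor needed, are in the scene too. What is shaped like the bridge but pink is not meant.

How it is judged:
By the outcome, as a careful person would: the job done as asked, in the order asked, and still so for the second after the job is handed in, with the robot touching nothing.
It also fails if it takes over 72 s, if anything falls off the work surface, if the arm or the gripper's body presses on something with over 40 N, if the wrist force passes 120 N, or if a joint passes its speed limit or range.

## Working session

There is one attempt and no reset: what is moved stays moved. The work goes in short steps, Python scripts to look and compute and a shell command to move; the robot and the scene stay as the last step left them, time stands still between calls to the robot, and variables do not carry over. Pictures are saved under pics/ and viewed, about 8 in all and at most 12, crops included, and the job is handed in when it is done.

```bash
mkdir -p pics
python3 - <<'E'
from workcell import arm, vision
import cv2,numpy as np
s=arm.observe();print(s['t'],s['ee_pos'],s['eef_rot'],s['gripper_width'])
for n in("scene","side"):
    im=vision.read_camera(n);cv2.imwrite(f'pics/{n}0.png',im[:,:,::-1])
    c=vision.camera_info(n);print(n,c)
E
```

```text
0.0 [ 0.18318998 -0.59700911  0.23054225] [-4.14671504e-04  8.04155229e-01 -5.94418836e-01 -6.66444647e-04] 0.08568345540077729
scene {'fx': 362.5090228559352, 'fy': 362.5090228559352, 'cx': 320.0352981234601, 'cy': 198.70790327833785, 'R': array([[-0.78098608, -0.62449499, -0.00817044],
       [-0.40592721,  0.51750301, -0.7532687 ],
       [ 0.47464076, -0.58497577, -0.65766215]]), 't': array([0.38936188, 0.28469269, 0.61471729])}
side {'fx': 368.59065938309936, 'fy': 368.59065938309936, 'cx': 318.6767448958915, 'cy': 199.0247560137314, 'R': array([[ 0.89511815, -0.44554724, -0.01584779],
       [-0.28211586, -0.53853858, -0.79396904],
       [ 0.34521607,  0.71516701, -0.60775161]]), 't': array([-0.53025911,  0.13776598,  0.72526348])}
```

View pics/scene0.png

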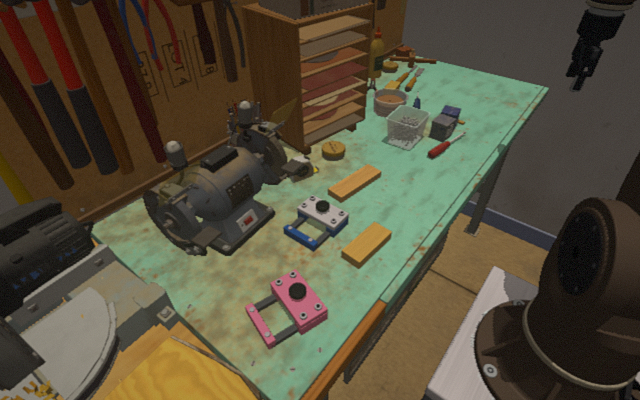

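View pics/side0.png

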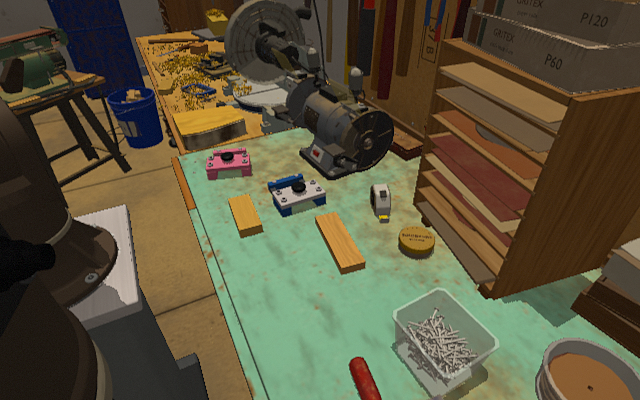

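Scene view: the aluminium/blue bridge is at (318,215). The pink look-alike is at (290,305) and is not meant. There are two wooden pieces: a long, darker one at (355,182), in line with the mouth, which should be the strip, and a shorter, paler one at (367,244), which should be the block. In the side view the strip is at (340,242), the block at (245,214), the tape at (380,200) and the wax at (417,241). I'll confirm these in one enlarged crop.

Run:
```python
import cv2,numpy as np
a=cv2.imread('pics/side0.png')[160:280,215:415]
b=cv2.imread('pics/scene0.png')[150:270,260:410]
a=cv2.resize(a,None,fx=4,fy=4,interpolation=cv2.INTER_CUBIC)
b=cv2.resize(b,None,fx=4,fy=4,interpolation=cv2.INTER_CUBIC)
cv2.imwrite('pics/side_c.png',a);cv2.imwrite('pics/scene_c.png',b)
```

```text
(no output)
```

View pics/side_c.png

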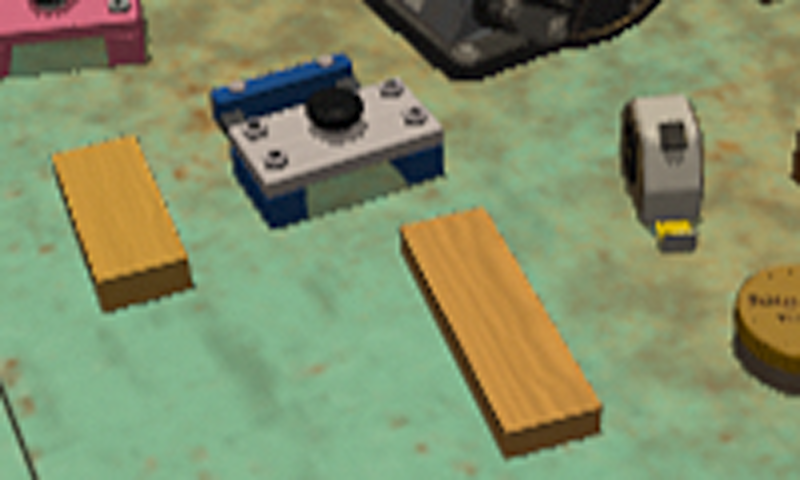

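View pics/scene_c.png

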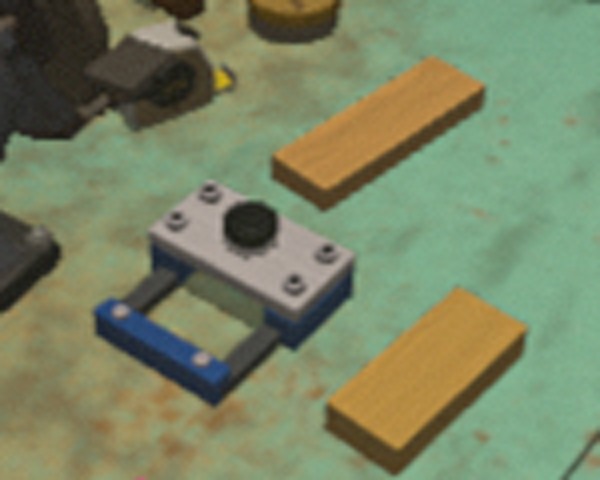

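Both crops confirm it. The strip is the long, thin, orange piece, with its top corners in the side crop at (400,230), (487,208), (602,407) and (502,437). The block is shorter, thicker and paler. The aluminium bridge's mouth faces the strip, and its blue stop is on the far side. Next I fit the poses.

```bash
cat > h.py <<'E'
import numpy as np
from scipy.optimize import least_squares
from workcell import arm, vision
def proj(c,X):
    p=np.asarray(X)@c['R'].T+c['t']; return np.c_[c['fx']*p[:,0]/p[:,2]+c['cx'],c['fy']*p[:,1]/p[:,2]+c['cy']]
def box(p,dx,dy,z):  # corners (-,-),(+,-),(+,+),(-,+)
    l=np.array([[-dx,-dy],[dx,-dy],[dx,dy],[-dx,dy]])/2; c,s=np.cos(p[2]),np.sin(p[2])
    return np.c_[l@np.array([[c,s],[-s,c]])+p[:2],np.full(4,z)]
def fit(obs,dx,dy,z,p0):  # obs: list of (cam, 4 px)
    f=lambda p:np.concatenate([(proj(c,box(p,dx,dy,z))-u).ravel() for c,u in obs])
    r=least_squares(f,p0); return r.x,np.round(r.fun,1)
E
python3 - <<'E'
from h import *
S=vision.camera_info('side');C=vision.camera_info('scene')
def s(*a): return np.array(a)/4+[215,160]-.4
def c(*a): return np.array(a)/4+[260,150]-.4
def back(C,u,z):
    d=C['R'].T@np.array([(u[0]-C['cx'])/C['fx'],(u[1]-C['cy'])/C['fy'],1]);o=-C['R'].T@C['t'];return o+d*(z-o[2])/d[2]
st_s=s((487,208),(602,407),(502,437),(400,230)); st_c=c((272,160),(433,57),(486,86),(325,192))
br_s=s((443,132),(268,188),(230,122),(395,78)); br_c=c((208,182),(355,260),(298,312),(150,235))
for n,a,b,z in(('strip',st_s,st_c,.02),('bridge',br_s,br_c,.036)):
    for A,u in((S,a),(C,b)): print(n,[np.round(back(A,x,z)[:2],4) for x in u])
E
```

```text
strip [array([ 0.5739, -0.1263]), array([ 0.5508, -0.2824]), array([ 0.4994, -0.2771]), array([ 0.5226, -0.1209])]
strip [array([ 0.5693, -0.1202]), array([ 0.5495, -0.2808]), array([ 0.502 , -0.2745]), array([ 0.5235, -0.1158])]
bridge [array([ 0.575 , -0.0709]), array([ 0.4658, -0.0723]), array([ 0.4692, -0.0043]), array([ 0.5744, -0.0083])]
bridge [array([ 0.5758, -0.0634]), array([ 0.4634, -0.0625]), array([ 0.4641, -0.008 ]), array([ 0.572 , -0.0046])]
```

Run:
```python
from h import *
S=vision.camera_info('side');C=vision.camera_info('scene')
def s(*a): return np.array(a)/4+[215,160]-.4
def c(*a): return np.array(a)/4+[260,150]-.4
# corners (-,-),(+,-),(+,+),(-,+) in body frame (world-like)
st_s=s((502,437),(602,407),(487,208),(400,230)); st_c=c((486,86),(433,57),(272,160),(325,192))
br_s=s((268,188),(443,132),(395,78),(230,122)); br_c=c((355,260),(208,182),(150,235),(298,312))
for n,a,b,d in(('strip',st_s,st_c,(.05,.16,.02)),('bridge',br_s,br_c,(.112,.06,.036))):
    for o in([(S,a)],[(C,b)],[(S,a),(C,b)]): print(n,*[np.round(x,4) for x in fit(o,*d,[.53,-.1,0])])
from scipy.spatial.transform import Rotation as R
o=arm.observe();q=o['eef_rot'];print(R.from_quat(q[[1,2,3,0]]).as_matrix().round(3))
W=vision.camera_info('wrist');print((-W['R'].T@W['t']).round(3),W['R'].round(2))
```

```text
strip [ 0.5367 -0.2014 -0.1472] [ 0.3 -0.2 -0.   0.8 -0.4 -0.  -0.  -0.8]
strip [ 0.5361 -0.1978 -0.1321] [ 0.3  0.3 -0.3 -0.1 -0.3 -0.6  0.4  0.4]
strip [ 0.5369 -0.2002 -0.1421] [ 0.3 -0.7 -0.1  0.3 -0.7 -0.3 -0.3 -1.   0.6 -0.1  0.2 -0.5 -0.1 -1.4
  0.4 -0.3]
bridge [ 0.5213 -0.0389  0.0053] [-0.6 -0.7  0.5 -0.8  1.1 -0.2 -0.9  1.6]
bridge [ 0.519  -0.0349  0.0149] [ 0.8 -0.8  0.3 -0.1 -1.  -0.3 -0.1  0.9]
bridge [ 0.5208 -0.037   0.0102] [-1.1 -1.1 -0.1 -1.3  0.4 -0.6 -1.4  1.3  0.7 -1.5  0.4 -0.8 -0.9 -1.2
 -0.3  0. ]
[[ 0.293 -0.956 -0.001]
 [-0.956 -0.293  0.001]
 [-0.001  0.    -1.   ]]
[ 0.255 -0.575  0.374] [[ 0.29 -0.96 -0.  ]
 [-0.91 -0.28  0.3 ]
 [-0.28 -0.09 -0.96]]
```

Run:
```python
from h import *
S=vision.camera_info('side');C=vision.camera_info('scene')
def back(C,u,z=0):
    d=C['R'].T@np.array([(u[0]-C['cx'])/C['fx'],(u[1]-C['cy'])/C['fy'],1]);o=-C['R'].T@C['t'];return (o+d*(z-o[2])/d[2]).round(3)[:2]
s=lambda x,y:(x/4+215,y/4+160)
print('tape',back(S,s(670,245)),back(S,s(635,200)),'grinder corner',back(S,s(470,72)),back(S,s(560,60)),'shelf',back(S,(485,295)),back(S,(415,215)),'wax',back(S,(417,241),.028),'block',back(S,s(150,230),.024))
from scipy.spatial.transform import Rotation as R
o=arm.observe();M=R.from_quat(o['eef_rot'][[1,2,3,0]]).as_matrix()
d=M.T@(np.array([.60,-.14,.22])-o['ee_pos']);print(d*1000, R.from_matrix(M.T@np.array([[1,0,0],[0,-1,0],[0,0,-1.]])).as_rotvec())
```

```text
tape [ 0.661 -0.182] [ 0.665 -0.14 ] grinder corner [0.643 0.021] [0.702 0.006] shelf [ 0.709 -0.434] [ 0.738 -0.198] wax [ 0.667 -0.289] block [ 0.4   -0.064]
[-314.67452008 -532.54502056   10.95366007] [-8.18137259e-04  1.38315134e-03 -1.27308454e+00]
```

```bash
python3 -m pendant '[[-24,-41,0,0,0,-0.1,0],[-48,-82,0,0,0,-0.2,0],[-72,-123,0,0,0,-0.3,0],[-97,-164,0,0,0,-0.4,0],[-121,-205,0,0,0,-0.5,0],[-145,-246,0,0,0,-0.6,0],[-170,-287,0,0,0,-0.7,0],[-194,-328,0,0,0,-0.8,0],[-218,-369,0,0,0,-0.9,0],[-242,-410,0,0,0,-1.0,0]]' 20
python3 -m pendant '[[0,0,0,0,0,0,0],[0,0,0,0,0,0,0]]'
python3 - <<'E'
from h import *
from scipy.spatial.transform import Rotation as R
o=arm.observe();M=R.from_quat(o['eef_rot'][[1,2,3,0]]).as_matrix()
d=M.T@(np.array([.60,-.14,.22])-o['ee_pos']);print(o['ee_pos'],d*1000, R.from_matrix(M.T@np.array([[1,0,0],[0,-1,0],[0,0,-1.]])).as_rotvec())
E
```

```text
t: 1.1
ee_pos: [0.5051, -0.2443, 0.2312]
eef_rot: [0.0, 0.991, -0.134, -0.0]
force: [1.1, -0.7, 0.2]
gripper_width: 0.0001
t: 1.3
ee_pos: [0.5048, -0.2447, 0.2308]
eef_rot: [-0.0, 0.991, -0.135, -0.0]
force: [-0.3, -0.1, -0.5]
gripper_width: -0.0
[ 0.50477081 -0.24466168  0.23084553] [  63.78372915 -126.31079686   10.84023566] [-0.00049152  0.00078016 -0.27069607]
```

```bash
python3 -m pendant '[[15,-31,0,0,0,-0.07,0],[31,-63,0,0,0,-0.14,0],[47,-95,5,0,0,-0.21,0],[64,-126,11,0,0,-0.27,0],[64,-126,11,0,0,-0.27,0],[64,-126,11,0,0,-0.27,0]]'
python3 - <<'E'
from h import *
import cv2
print(arm.observe()['ee_pos'])
c=vision.camera_info('wrist');im=vision.read_camera('wrist');cv2.imwrite('pics/w1.png',im[:,:,::-1])
import pickle;pickle.dump(c,open('w1.pkl','wb'))
E
```

```text
t: 1.9
ee_pos: [0.5993, -0.1428, 0.2196]
eef_rot: [0.0, 1.0, -0.002, -0.001]
force: [-0.2, -0.8, -0.1]
gripper_width: -0.0002
[ 0.59929566 -0.14282029  0.21959446]
```

View pics/w1.png

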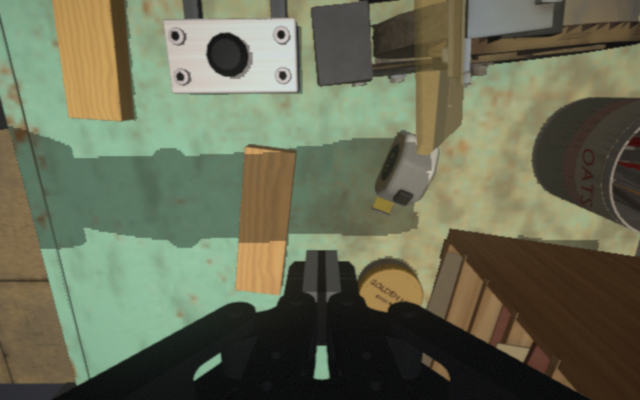

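Wrist view: the strip's top runs from (246,152)/(296,153) to (236,291)/(281,295). The plate corners are at (164,20), (297,17), (299,92) and (167,94). The tape is at (405,170) and the wax at (390,288).

Run:
```python
from h import *
import pickle
W=pickle.load(open('w1.pkl','rb'))
print(W['fx'],fit([(W,np.array([(236,291),(281,295),(296,153),(246,152)]))],.05,.16,.02,[.53,-.2,0]))
print(fit([(W,np.array([(167,94),(299,92),(297,17),(164,20)]))],.112,.06,.036,[.52,-.03,0]))
```

```text
351.9407452113093 (array([ 0.53942364, -0.20139758, -0.12901913]), array([ 0.4,  0.7,  0.4,  1.6,  0.2,  1.8, -0.9, -3.5]))
(array([ 0.5224301 , -0.03738721,  0.00093819]), array([ 4.5, -0.4, -1.3,  0.9, -1.1,  0.8, -1.9, -1.4]))
```

```bash
python3 -m pendant '[[5,-5,35,0,0,0,0],[5,-5,75,0,0,0,0],[5,-5,115,0,0,0,0],[5,-5,150,0,0,0,0],[5,-5,175,0,0,0,0],[5,-5,195,0,0,0,0],[5,-5,206,0,0,0,0],[5,-5,213,0,0,0,0],[5,-5,213,0,0,0,0]]'
python3 -m pendant '[[-4,0,0,0,0,0,0],[-8,0,0,0,0,0,0],[-12,0,0,0,0,0,0],[-15,0,0,0,0,0,0],[-18,0,0,0,0,0,0],[-21,0,0,0,0,0,0],[-24,0,0,0,0,0,0],[-27,0,0,0,0,0,0],[-30,0,0,0,0,0,0],[-33,0,0,0,0,0,0]]'
python3 -m pendant '[[0,0,0,0,0,0,0],[4,0,0,0,0,0,0],[8,0,0,0,0,0,0]]'
python3 - <<'E'
from h import *
import cv2
for n in('side','scene'):
  im=vision.read_camera(n);cv2.imwrite(f'pics/{n}2.png',im[:,:,::-1])
a=cv2.imread('pics/side2.png')[160:280,255:405]; b=cv2.imread('pics/scene2.png')[150:270,260:410]
cv2.imwrite('pics/c2.png',cv2.resize(np.vstack([a,b]),None,fx=2.5,fy=2.5,interpolation=cv2.INTER_CUBIC))
print(arm.observe()['ee_pos'])
E
```

```text
t: 2.85
ee_pos: [0.6045, -0.1378, 0.0071]
eef_rot: [0.0, 1.0, -0.002, -0.0]
force: [-0.7, 0.2, 0.6]
gripper_width: 0.0004
t: 3.85
ee_pos: [0.5718, -0.1367, 0.0073]
eef_rot: [-0.0, 1.0, -0.002, 0.0]
force: [0.7, 0.1, -0.0]
gripper_width: 0.0001
t: 4.15
ee_pos: [0.5804, -0.1369, 0.0073]
eef_rot: [0.0, 1.0, -0.002, 0.0]
force: [0.5, -0.6, 0.0]
gripper_width: 0.0
[ 0.58096258 -0.13669118  0.00737605]
```

View pics/c2.png

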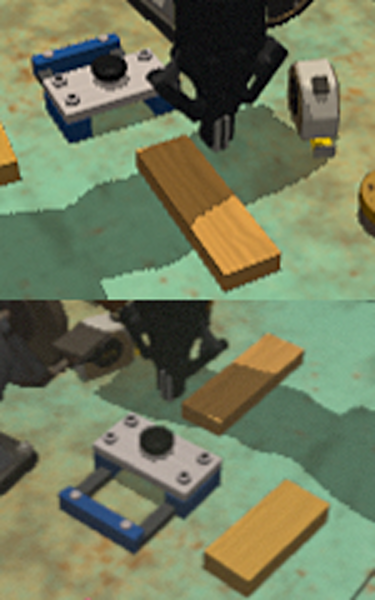

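Run:
```python
from h import *
S=vision.camera_info('side');C=vision.camera_info('scene')
a=np.array([(222,280),(281,258),(190,137),(136,154)])/2.5+[255,160]-.3
b=(np.array([(305,355),(268,334),(182,403),(218,425)])-[0,300])/2.5+[260,150]-.3
for o in([(S,a)],[(C,b)],[(S,a),(C,b)]): print(*[np.round(x,4) for x in fit(o,.05,.16,.02,[.53,-.1,0])])
```

```text
[ 0.5294 -0.2075 -0.0347] [ 0.2  0.2  0.   0.4 -0.5 -0.1  0.3 -0.6]
[ 0.5288 -0.1996 -0.0313] [ 0.4 -1.3  0.3  0.4 -0.9  0.6  0.2  0. ]
[ 0.5303 -0.2049 -0.0337] [-0.1 -0.9 -0.3 -0.7 -0.8 -0.9  0.1 -1.3  1.  -2.3  1.  -0.6 -0.1 -0.7
  0.9 -1.3]
```

```bash
python3 -m pendant '[[2,15,0,0,0,0,0],[2,35,0,0,0,0,0],[2,55,0,0,0,0,0],[-3,55,0,0,0,0,0],[-7,55,0,0,0,0,0],[-10,55,0,0,0,0,0],[-13,55,0,0,0,0,0],[-16,55,0,0,0,0,0],[-18,55,0,0,0,0,0],[-20,55,0,0,0,0,0]]'
python3 -m pendant '[[0,0,0,0,0,0,0],[8,0,-5,0,0,0,0],[20,0,-40,0,0,0,0],[20,0,-80,0,0,0,0],[20,30,-120,0,0,0,0],[20,60,-150,0,0,0,0],[10,95,-165,0,0,0,0],[0,130,-165,0,0,0,0],[-20,145,-165,0,0,0,20],[-40,145,-165,0,0,0,20]]'
python3 -m pendant '[[0,0,0,0,0,0,20],[0,0,0,0,0,0,20],[0,0,0,0,0,0,20]]'
python3 - <<'E'
from h import *
import cv2,pickle
print(arm.observe()['ee_pos'])
pickle.dump(vision.camera_info('wrist'),open('w3.pkl','wb'));im=vision.read_camera('wrist');cv2.imwrite('pics/w3.png',im[:,:,::-1])
E
```

```text
t: 5.25
ee_pos: [0.5598, -0.1914, 0.0074]
eef_rot: [0.0, 1.0, -0.001, 0.0]
force: [0.7, 0.2, -0.3]
gripper_width: -0.0001
t: 6.25
ee_pos: [0.5185, -0.3402, 0.1726]
eef_rot: [0.001, 1.0, -0.004, 0.0]
force: [-0.1, -0.1, 0.4]
gripper_width: 0.0203
t: 6.55
ee_pos: [0.5206, -0.336, 0.1727]
eef_rot: [-0.0, 1.0, -0.001, 0.001]
force: [0.6, 0.5, -0.3]
gripper_width: 0.0198
[ 0.52059301 -0.33596403  0.1727177 ]
```

View pics/w3.png

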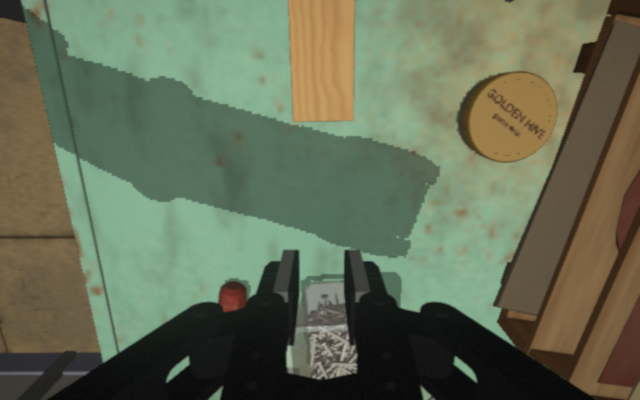

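Wrist view: the strip's rear end is at (293,121)–(354,121) and its sides run up to (289,0) and (354,0), nearly parallel to the image, so it is well aligned. The nail box is behind the fingertips, below (335,278), so I check the clearance for the descent.

Run:
```python
from h import *
import pickle,cv2
W=pickle.load(open('w3.pkl','rb'))
def back(C,u,z=0):
    d=C['R'].T@np.array([(u[0]-C['cx'])/C['fx'],(u[1]-C['cy'])/C['fy'],1]);o=-C['R'].T@C['t'];return (o+d*(z-o[2])/d[2]).round(4)[:2]
for u in((293,121),(354,121),(289,0),(354,0)):print(u,back(W,u,.02))
for z in(0,.05): print('box',z,back(W,(305,278),z),back(W,(370,275),z))
S=vision.camera_info('side')
for z in(0,.05,.07): print(z,back(S,(440,290),z),back(S,(395,308),z))
for n in('side','scene'):
  cv2.imwrite(f'pics/{n}3.png',vision.read_camera(n)[:,:,::-1])
a=cv2.imread('pics/side3.png')[150:390,240:500]; b=cv2.imread('pics/scene3.png')[110:270,270:430]
a=cv2.resize(a,None,fx=2,fy=2,interpolation=cv2.INTER_CUBIC); b=cv2.resize(b,None,fx=1.625,fy=3*480/480,interpolation=cv2.INTER_CUBIC)
cv2.imwrite('pics/c3.png',a)
```

```text
(293, 121) [ 0.4976 -0.2825]
(354, 121) [ 0.5477 -0.2826]
(289, 0) [ 0.4969 -0.1941]
(354, 0) [ 0.5454 -0.1942]
box 0 [ 0.5041 -0.4386] [ 0.5695 -0.4354]
box 0.05 [ 0.5067 -0.4103] [ 0.5617 -0.4076]
0 [ 0.645 -0.389] [ 0.5496 -0.3837]
0.05 [ 0.6098 -0.4159] [ 0.5231 -0.4111]
0.07 [ 0.5957 -0.4267] [ 0.5126 -0.4221]
```

View pics/c3.png

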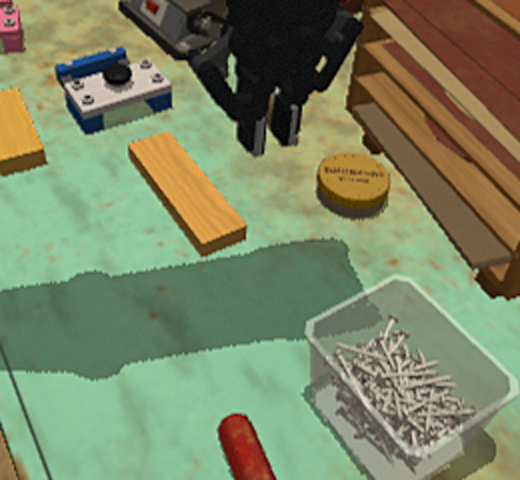

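```bash
python3 -m pendant '[[2,-10,35,0,0,0,20],[2,-21,75,0,0,0,20],[2,-21,115,0,0,0,20],[2,-21,140,0,0,0,20],[2,-21,157,0,0,0,20],[2,-21,167,0,0,0,20],[2,-21,167,0,0,0,20]]'
python3 -m pendant '[[0,-5,0,0,0,0,20],[0,-10,0,0,0,0,20],[0,-15,0,0,0,0,20],[0,-19,0,0,0,0,20],[0,-23,0,0,0,0,20],[0,-27,0,0,0,0,20],[0,-31,0,0,0,0,20],[0,-35,0,0,0,0,20],[0,-39,0,0,0,0,20],[0,-43,0,0,0,0,20]]'
python3 -m pendant '[[0,-4,0,0,0,0,20],[0,-8,0,0,0,0,20],[0,-12,0,0,0,0,20],[0,-16,0,0,0,0,20],[0,-20,0,0,0,0,20],[0,-23,0,0,0,0,20],[0,-25,0,0,0,0,20],[0,-25,0,0,0,0,20]]'
python3 - <<'E'
from h import *
import cv2
for n in('side','scene'):
  cv2.imwrite(f'pics/{n}4.png',vision.read_camera(n)[:,:,::-1])
a=cv2.imread('pics/side4.png')[165:265,255:375]; b=cv2.imread('pics/scene4.png')[160:260,275:395]
cv2.imwrite('pics/c4.png',cv2.resize(np.vstack([a,b]),None,fx=3,fy=3,interpolation=cv2.INTER_CUBIC))
print(arm.observe()['ee_pos'])
E
```

```text
t: 7.4
ee_pos: [0.5211, -0.315, 0.0041]
eef_rot: [-0.001, 1.0, -0.001, -0.001]
force: [0.1, -0.3, 0.2]
gripper_width: 0.0199
t: 8.4
ee_pos: [0.5216, -0.2723, 0.0053]
eef_rot: [0.0, 1.0, -0.002, 0.0]
force: [0.2, -0.7, 0.9]
gripper_width: 0.0198
t: 9.2
ee_pos: [0.5216, -0.247, 0.0053]
eef_rot: [-0.0, 1.0, -0.001, -0.0]
force: [0.0, 0.0, 0.1]
gripper_width: 0.0198
[ 0.52154663 -0.24747368  0.00522052]
```

View pics/c4.png

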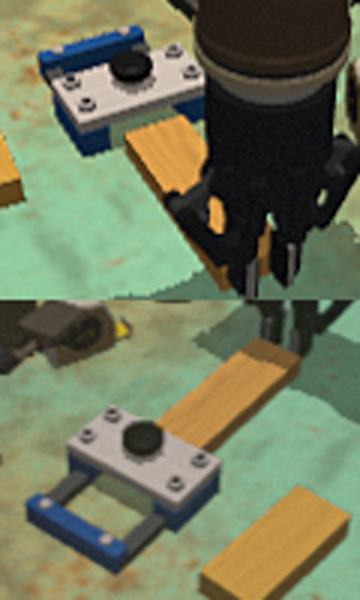

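Run:
```python
from h import *
def back(C,u,z=0):
    d=C['R'].T@np.array([(u[0]-C['cx'])/C['fx'],(u[1]-C['cy'])/C['fy'],1]);o=-C['R'].T@C['t'];return (o+d*(z-o[2])/d[2]).round(4)[:2]
S=vision.camera_info('side');C=vision.camera_info('scene')
s=lambda x,y:(x/3+255-.3,y/3+165-.3)
c=lambda x,y:(x/3+275-.3,(y-300)/3+160-.3)
print('lead',back(S,s(125,136),.02),back(S,s(180,118),.02))
print('rear',back(C,c(300,360),.02),back(C,c(252,338),.02), 'right side pts',back(C,c(205,445),.02))
for z in(0,.024):print('predict side mouth px',[(proj(S,[[x,-.067,z]])[0]-[255,165])*3 for x in(.4895,.5535)])
```

```text
lead [ 0.497  -0.0799] [ 0.543  -0.0794]
rear [ 0.4954 -0.2309] [ 0.5474 -0.2316] right side pts [ 0.4962 -0.0876]
predict side mouth px [array([109.70135652, 148.78644862]), array([184.71519499, 124.60792097])]
predict side mouth px [array([107.76946158, 124.27240258]), array([184.11474376, 100.31515825])]
```

The strip is straight, with its leading end centred at x≈0.520 against a mouth centre of 0.5215. I keep pushing.

```bash
python3 -m pendant '[[0,-3,0,0,0,0,20],[0,-7,0,0,0,0,20],[0,-11,0,0,0,0,20],[0,-15,0,0,0,0,20],[0,-19,0,0,0,0,20],[0,-23,0,0,0,0,20],[0,-27,0,0,0,0,20],[0,-31,0,0,0,0,20],[0,-35,0,0,0,0,20],[0,-39,0,0,0,0,20]]'
python3 -m pendant '[[0,-4,0,0,0,0,20],[0,-8,0,0,0,0,20],[0,-12,0,0,0,0,20],[0,-16,0,0,0,0,20],[0,-20,0,0,0,0,20],[0,-24,0,0,0,0,20],[0,-28,0,0,0,0,20],[0,-32,0,0,0,0,20],[0,-36,0,0,0,0,20],[0,-40,0,0,0,0,20]]'
python3 -m pendant '[[0,-3,0,0,0,0,20],[0,-6,0,0,0,0,20],[0,-9,0,0,0,0,20],[0,-12,0,0,0,0,20],[0,-14,0,0,0,0,20],[0,-16,0,0,0,0,20],[0,-18,0,0,0,0,20],[0,-20,0,0,0,0,20]]'
python3 - <<'E'
from h import *
import cv2
for n in('side','scene'):
  cv2.imwrite(f'pics/{n}5.png',vision.read_camera(n)[:,:,::-1])
a=cv2.imread('pics/side5.png')[165:265,255:375]; b=cv2.imread('pics/scene5.png')[160:260,275:395]
cv2.imwrite('pics/c5.png',cv2.resize(np.vstack([a,b]),None,fx=3,fy=3,interpolation=cv2.INTER_CUBIC))
print(arm.observe()['ee_pos'])
E
```

```text
t: 10.3
ee_pos: [0.5217, -0.2083, 0.0053]
eef_rot: [0.0, 1.0, -0.002, -0.0]
force: [-0.2, 0.4, -0.6]
gripper_width: 0.0201
t: 11.3
ee_pos: [0.5219, -0.1683, 0.0053]
eef_rot: [0.0, 1.0, -0.002, 0.0]
force: [-0.1, -0.5, -0.3]
gripper_width: 0.0199
t: 12.1
ee_pos: [0.522, -0.1485, 0.0053]
eef_rot: [0.0, 1.0, -0.002, 0.0]
force: [-0.7, 0.4, -0.2]
gripper_width: 0.0197
[ 0.52194979 -0.14819389  0.0053246 ]
```

View pics/c5.png

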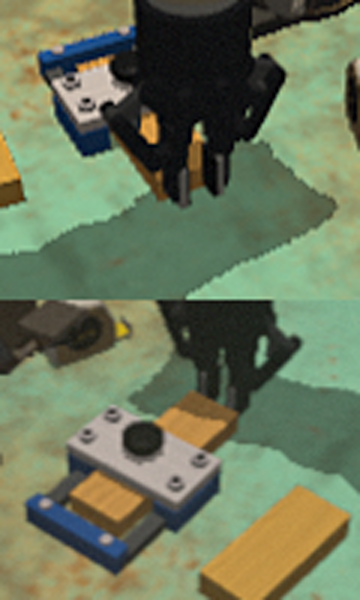

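The strip is through the tunnel, straight, with a gap of roughly 15 mm to the stop. I close it slowly and watch the force.

```bash
python3 -m pendant '[[0,-2,0,0,0,0,20],[0,-4,0,0,0,0,20],[0,-6,0,0,0,0,20],[0,-7,0,0,0,0,20],[0,-8,0,0,0,0,20],[0,-9,0,0,0,0,20],[0,-10,0,0,0,0,20],[0,-11,0,0,0,0,20]]'
python3 -m pendant '[[0,-0.5,0,0,0,0,20],[0,-1,0,0,0,0,20],[0,-1.5,0,0,0,0,20],[0,-2,0,0,0,0,20]]'
python3 -m pendant '[[0,-0.5,0,0,0,0,20],[0,-1,0,0,0,0,20]]'
python3 - <<'E'
from h import *
o=arm.observe();print(o['ee_pos'],o['force'])
E
```

```text
t: 13.0
ee_pos: [0.522, -0.1375, 0.0053]
eef_rot: [0.0, 1.0, -0.002, 0.0]
force: [0.3, -0.7, -0.6]
gripper_width: 0.0202
t: 13.4
ee_pos: [0.522, -0.1356, 0.0053]
eef_rot: [0.0, 1.0, -0.002, 0.0]
force: [-0.5, 0.1, 0.2]
gripper_width: 0.0202
t: 13.6
ee_pos: [0.5219, -0.1345, 0.0053]
eef_rot: [0.0, 1.0, -0.002, -0.0]
force: [0.3, -0.0, -0.5]
gripper_width: 0.0196
[ 0.52194128 -0.13454491  0.0052892 ] [ 0.26867991 -0.01015101 -0.48308051]
```

```bash
python3 -m pendant '[[0,-0.5,0,0,0,0,20],[0,-1,0,0,0,0,20]]'
python3 -m pendant '[[0,-0.5,0,0,0,0,20],[0,-1,0,0,0,0,20]]'
```

```text
t: 13.8
ee_pos: [0.5219, -0.1336, 0.0053]
eef_rot: [0.0, 1.0, -0.002, -0.0]
force: [-0.1, -0.3, -0.1]
gripper_width: 0.0203
t: 14.0
ee_pos: [0.5221, -0.1334, 0.0053]
eef_rot: [0.0, 1.0, -0.002, 0.0]
force: [1.4, -5.3, -0.9]
gripper_width: 0.02
```

Run:
```python
from h import *
import cv2
for n in('side','scene'):
  cv2.imwrite(f'pics/{n}6.png',vision.read_camera(n)[:,:,::-1])
b=cv2.imread('pics/scene6.png')[200:260,275:355]; a=cv2.imread('pics/side6.png')[165:225,260:340]
cv2.imwrite('pics/c6.png',cv2.resize(np.hstack([a,b]),None,fx=5,fy=5,interpolation=cv2.INTER_CUBIC))
print(arm.observe()['force'])
```

```text
[-0.18178237 -5.18069732 -0.71248204]
```

View pics/c6.png

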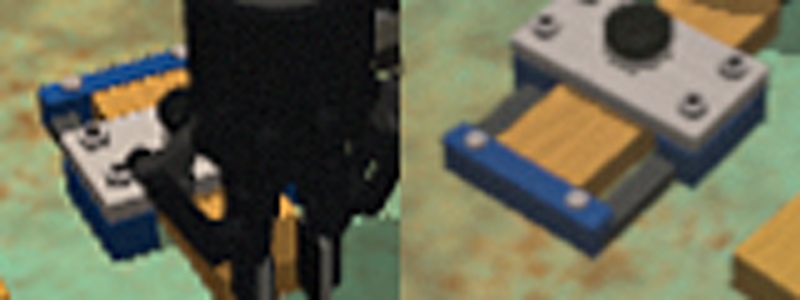

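The force has risen to 5 N at the expected position, and the picture shows the end against the blue stop. I give one small squaring nudge, back off, lift clear and check.

```bash
python3 -m pendant '[[0,-0.5,0,0,0,0,20],[0,-0.7,0,0,0,0,20],[0,-0.7,0,0,0,0,20]]'
python3 -m pendant '[[0,1,0,0,0,0,20],[0,4,0,0,0,0,20],[0,10,0,0,0,0,20],[0,20,0,0,0,0,20],[0,35,-10,0,0,0,20],[0,50,-35,0,0,0,20],[0,50,-70,0,0,0,20],[0,50,-110,0,0,0,20],[0,50,-150,0,0,0,20],[0,50,-190,0,0,0,20]]'
python3 -m pendant '[[0,35,-10,0,0,0,20],[0,70,-20,0,0,0,20],[0,70,-20,0,0,0,20],[0,70,-20,0,0,0,20]]'
python3 - <<'E'
from h import *
import cv2
for n in('side','scene'):
  cv2.imwrite(f'pics/{n}7.png',vision.read_camera(n)[:,:,::-1])
b=cv2.imread('pics/scene7.png')[140:270,275:405]; a=cv2.imread('pics/side7.png')[155:285,215:345]
cv2.imwrite('pics/c7.png',cv2.resize(np.hstack([a,b]),(800,400),interpolation=cv2.INTER_CUBIC))
for n in('side','scene'):   # bystander change away from the lane
  d=cv2.absdiff(cv2.imread(f'pics/{n}0.png'),cv2.imread(f'pics/{n}7.png')).max(2)>60
  k,_,st,ce=cv2.connectedComponentsWithStats(d.astype('uint8'));print(n,[(s[:5].tolist()) for s in st[1:] if s[4]>25])
E
```

```text
t: 14.4
ee_pos: [0.5221, -0.1334, 0.0054]
eef_rot: [0.001, 1.0, -0.002, 0.0]
force: [-0.1, -7.5, -0.2]
gripper_width: 0.0199
t: 15.4
ee_pos: [0.5213, -0.1824, 0.1969]
eef_rot: [-0.0, 1.0, -0.002, -0.0]
force: [2.0, -0.4, -1.1]
gripper_width: 0.02
t: 15.8
ee_pos: [0.5211, -0.2533, 0.2152]
eef_rot: [-0.0, 1.0, -0.003, -0.0]
force: [-0.2, 1.2, 0.4]
gripper_width: 0.0202
side [[332, 48, 40, 7, 62], [325, 66, 27, 31, 394], [363, 67, 28, 49, 236], [351, 68, 10, 8, 68], [323, 98, 43, 21, 450], [8, 101, 10, 6, 32], [357, 106, 20, 10, 57], [349, 113, 10, 9, 35], [31, 117, 21, 41, 175], [324, 144, 20, 12, 99], [51, 160, 10, 22, 100], [278, 178, 21, 11, 111], [295, 200, 29, 28, 448], [316, 212, 67, 62, 1580], [0, 243, 51, 21, 262], [224, 254, 182, 57, 4025], [373, 256, 19, 13, 103], [104, 264, 33, 40, 775], [210, 272, 24, 39, 276], [0, 299, 20, 20, 272], [0, 305, 87, 46, 1539], [0, 373, 32, 27, 491]]
scene [[577, 13, 32, 34, 318], [600, 16, 13, 11, 57], [609, 18, 12, 20, 54], [371, 39, 13, 11, 109], [567, 44, 28, 35, 220], [367, 58, 44, 49, 829], [573, 79, 11, 11, 36], [614, 93, 12, 23, 45], [498, 145, 7, 9, 36], [328, 163, 61, 48, 887], [369, 175, 72, 53, 856], [439, 214, 13, 12, 46], [294, 217, 29, 22, 175], [433, 227, 10, 10, 36], [533, 251, 16, 46, 207], [479, 267, 29, 42, 669]]
```

View pics/c7.png

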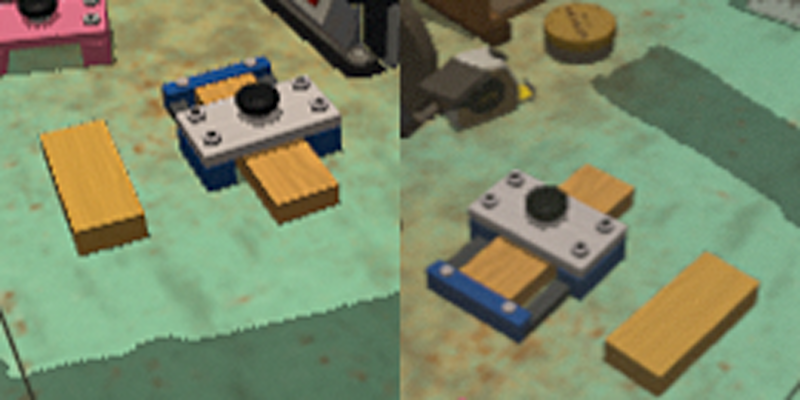

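Run:
```python
from h import *
from workcell import finish_job
def back(C,u,z):
    d=C['R'].T@np.array([(u[0]-C['cx'])/C['fx'],(u[1]-C['cy'])/C['fy'],1]);o=-C['R'].T@C['t'];return (o+d*(z-o[2])/d[2]).round(4)[:2]
k=400/130;S=vision.camera_info('side');C=vision.camera_info('scene')
print(back(S,(282/k+214.8,210/k+154.8),.02),back(S,(339/k+214.8,187/k+154.8),.02))
print(back(C,((634-400)/k+274.8,189/k+139.8),.02),back(C,((588-400)/k+274.8,164/k+139.8),.02))
o=arm.observe();print(o['t'],o['ee_pos'],o['force']);print(finish_job())
```

```text
[ 0.4984 -0.1306] [ 0.5451 -0.1268]
[ 0.4956 -0.1201] [ 0.5439 -0.1222]
15.9 [ 0.52136406 -0.25109627  0.21489385] [ 0.13453349  0.00569076 -0.90510581]
the job is handed in; nothing more can be done
None
```

I pushed the strip under the aluminium bridge and up against the blue end stop. The job was handed in at 15.9 s of the 72 s allowed.

**What I did:** I straightened and centred the strip with two gentle sideways pushes of the closed fingertips. Then I pushed it from behind with both fingertips at its rear end. I did not pinch, lift or tip it.

**Seating:** The resisting force rose to about 5 N exactly where the stop was expected. A final nudge to square it up gave 7.5 N with no further movement. I then drew back and lifted clear.

**Last checks:**
- **Strip:** The final pictures show it lying flat in the tunnel with its leading end on the stop. Its rear end was expected at y ≈ -0.122 m. The side camera gave -0.127 to -0.131 m and the scene camera -0.120 to -0.122 m. They differ by several millimetres and show small, opposite tilts. The side camera also read further back than the scene camera in the earlier measurements, so I put this down to reading and calibration error and relied on the contact force.
- **Bystanders:** The hardwood block, wax tin and tape measure look unmoved. Comparing before and after pictures showed changes elsewhere, which I put down to the strip, the arm and its shadows. One small unexplained patch lay near the wax tin in the side view, and I took it for shadow.

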